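# Sort out uncapped jars, then hold the spring gate open at its index

## Robot

A 7-joint arm with a two-finger parallel gripper is mounted at the origin on a cart in front of the work surface, level with it; the furniture and walls round the work are solid. World frame = base frame: x ahead of the robot, y to its left, z up, the work surface at z = 0. Lengths are in m, angles in rad, forces in N, time in s.
With the tool pointing down it reaches from about 0.425 to 0.95 m from the base axis. Payload 4.7 kg.
Tool frame: the origin (TCP) lies at the very end of the fingers, on their centre line; the grasp point (between the pads) lies 19 mm behind it; z points along the fingers, y is the direction in which the jaws open and shut (so a half turn about z gives the same grasp; the last joint's range is limited). The gripper opens to 87 mm and grips with 3 to 60 N. Pads are 19 mm wide; open, the fingers measure 117 mm over their backs; the gripper's body (75 mm by 190 mm) begins 51 mm behind the grasp point.
Start: joints at [1.121, 0.469, -0.049, 1.532, 0.024, 1.141, -0.082], TCP at [0.276, -0.616, 0.223] pointing down, gripper open.
Joint ranges: [-2.59, 2.59], [-0.33, 1.99], [-1.39, 1.29], [0.1, 2.45], [-1.04, 4.18], [0.21, 1.99], [-2.66, 2.66]. Speed limits (rad/s): [2.57, 2.57, 3.14, 3.14, 3.14, 3.14, 3.14].

## Interface

Orientations are given as a unit quaternion [x, y, z, w].
In Python, from plant import ctrl, grab_frame, camera_model gives the robot as it stands. The module is installed in compiled form; this text tells all that it offers. Calls block until the motion is done:
- ctrl.movep(position, orientation): joint-space move of the TCP to a pose.
- ctrl.move_l(position, attitude=None, v=0.15): straight line of the TCP; attitude=None keeps the orientation; v is the mean speed in m/s.
- ctrl.movej(angles): joint-space move.
- ctrl.open_jaws() and ctrl.clamp(grasp_force=None): open the fingers fully, or close them until they stop; grasp_force is the grip in N (None keeps the last).
- ctrl.dwell(seconds).
- ctrl.solve_ik(position, orientation): joint angles nearest the present ones, or None.
- ctrl.get_state(): the state.
- grab_frame(name): name is "scene" or "side" or "wrist"; returns (picture, depth): 420x560x3 uint8, red, green, blue; 420x560 float32, m along the optical axis (not along the pixel's ray), 0 where there is no reading.
- camera_model(name): a dict with "fx", "fy", "cx", "cy" (pixels), "eye" and "rotation" of the camera in the world. Camera axes: x right, y down, z forward; pixel columns grow to the right and rows downward; lengths in m; the calibration is good to about 2 mm. A picture is of the moment at which its call begins: read the wrist's pose just before it. camera_model takes no time and is no camera call; for the wrist camera it gives the pose at the moment of the call.
A pose or a line that the arm cannot do raises ctrl.IKError and nothing moves.
- ctrl.finish_job(): hands the job in, once; it reports no verdict.
The state is a dict: "time": time; "q": joint angles; "dq": joint speeds; "effort": joint torques, N m; "ee_pos": TCP position; "tool_rot": TCP orientation; "ft_force": force on the tool from outside, world axes, zero at the start; "torque": the same for the moment, N m; "grip_width": finger opening in m.
Only numpy, scipy, OpenCV 4.12 (cv2) and the standard library are available. Lean on these libraries where they do the work, as an engineer would, in place of code of your own. Each camera call takes 0.05 s, during which the arm holds its last target.

## Task

Pick the two jars that have no cap out of the infeed lane and stand them upright in the low reject bin, leaving the two capped jars and everything else where it is. Then, without shifting the index block, grip the upright handle of the lane's spring gate, pull the gate out until its pointer fin lines up with the fin of the index block beside it, and keep it there: the program finishes while the gripper still holds the gate at the mark, because it springs shut when let go.

Things in the scene. Friction and masses are not known exactly. Their poses are not given: they have to be found in the camera images.
- lane: Fixed steel infeed channel along its y axis, 292 x 88 mm; origin at the centre of its underside. Jars stand in one row on its floor (4 mm above the worktop), 60 mm apart near x = 0, between side rails 14 mm high (inner faces x = +-27 mm). At its +y end (y = 122 mm) is the spring gate on a 76 mm wide guide plate that reaches to x = -180 mm, with guide rails 16 mm high.
- bin: Low fixed reject bin, open on top, painted sheet metal: 130 mm in its x, 150 mm in its y, walls 26 mm high and 4 mm thick, floor 4 mm thick. Origin at the centre of its underside. A jar stands in it anywhere clear of the walls; two of them fit side by side along y.
- open_jar_1: Reject: small white plastic jar WITHOUT cap. Straight round body 46 mm in diameter up to 48 mm, then a shoulder and a bare threaded neck 28 mm in diameter with an open mouth; 66 mm tall overall, 0.08 to 0.17 kg. Origin at the centre of its underside, z up.
- open_jar_2: The second reject, same as open_jar_1.
- capped_jar_1: Good jar: the same white jar with its white screw cap on (cap 42 mm in diameter, 54 to 70 mm above the foot). 70 mm tall. Origin at the centre of its underside. Stays in the lane.
- capped_jar_2: The second good jar, same as capped_jar_1.
- gate (a joint): Opening of the spring gate in m: 0 shut, grows as it is pulled out along the lane's -x axis, hard stop at 0.078. A spring shuts it: about 5 N at 0, 13 N at 0.06.
- gate_handle (a point): Grip point of the gate: upright black paddle, 14 mm thick in lane x, 34 mm wide in lane y, from 22 to 76 mm above the worktop. The point is on its centre line 62 mm above the worktop, moves with the gate; frame parallel to the lane's. The gate's blade (60 mm long in x, top 32 mm above the worktop) begins 58 mm on the +x side of the paddle's centre.
- gate_pointer (a point): Tip of the small dark pointer fin (4 mm wide) that sticks out of the gate's slide on the -y side of the handle, at the same lane x as the handle's centre; moves with the gate. Frame parallel to the lane's.
- index_mark (a point): Tip of the dark fin (4 mm wide) on the index block, a 16 mm aluminium clamp block beside the slide on its -y side, top 21 mm above the worktop, clamped 35 to 60 mm out from shut. The gate is at the mark when gate_pointer and index_mark have the same lane x; the block does not stop the gate. Frame parallel to the lane's.
- carton: Bystander: loose small cardboard box, 66 x 48 x 50 mm, origin at the centre of its underside.
- stamp: Bystander: loose upright hand stamp, 30 x 42 mm, 88 mm tall, origin at the centre of its underside.
- weight: Bystander: loose brass-like calibration weight with a knob, 29 mm in diameter, 48 mm tall, origin at the centre of its underside.
Mind the look-alikes: they are no part of the job. What is shaped like the open_jar_1 but yellow is not meant.

How it is judged:
By the outcome, as a careful person would: the job done as asked, in the order asked, and still so for the second after the job is handed in, while the arm keeps its last pose, push and grip.
It also fails if it takes over 64 s, if anything falls off the work surface, if the arm or the gripper's body presses on something with over 40 N, if the wrist force passes 120 N, or if a joint passes its speed limit or range.

## Working session

There is one attempt and no reset: what is moved stays moved. The work goes in short steps, each a Python script; the robot and the scene stay as the last script left them, time stands still between calls to the robot, and variables do not carry over. Pictures are saved under pics/ and viewed, and the job is handed in when it is done.

```bash
mkdir -p pics; ls
python3 - <<'E'
from plant import ctrl, grab_frame, camera_model
import cv2,numpy as np
for n in ["scene","side","wrist"]:
    m=camera_model(n); print(n,{k:np.round(v,4).tolist() for k,v in m.items()})
    p,d=grab_frame(n); cv2.imwrite(f"pics/{n}0.png",p[:,:,::-1]); np.savez(f"{n}0.npz",p=p,d=d,**m)
print(ctrl.get_state())
E
```

```text
pics
scene {'fx': 449.9407, 'fy': 449.9407, 'cx': 277.6087, 'cy': 206.1108, 'eye': [-0.084, -0.4933, 0.5908], 'rotation': [0.8056, -0.361, 0.193, -0.4284]}
side {'fx': 387.0564, 'fy': 387.0564, 'cx': 273.3052, 'cy': 215.6333, 'eye': [1.146, 0.4261, 0.4532], 'rotation': [0.4177, 0.7411, -0.4502, -0.2712]}
wrist {'fx': 323.8982, 'fy': 323.8982, 'cx': 279.6022, 'cy': 208.5079, 'eye': [0.3448, -0.5848, 0.3843], 'rotation': [0.831, -0.5386, -0.0763, 0.116]}
{'time': 0.15, 'q': array([ 1.12111323,  0.46926841, -0.04860271,  1.5333655 ,  0.02411698,
        1.1410162 , -0.08232117]), 'dq': array([-5.31995817e-04, -2.19407339e-03,  2.18090769e-04, -5.28949381e-03,
        6.13306972e-04, -2.75132887e-03,  1.78467785e-05]), 'effort': array([ 8.19595753e-04, -5.08427703e+01, -8.08301428e-02, -2.36417735e+01,
       -6.13121898e-02,  3.56653263e-02,  9.27632823e-05]), 'ee_pos': array([ 0.27555904, -0.61571236,  0.22175517]), 'tool_rot': array([ 9.77947150e-01,  2.08851218e-01, -1.81271522e-04, -7.12991095e-04]), 'ft_force': array([ 0.43108291,  0.26851274, -0.22514818]), 'torque': array([ 0.0216225 , -0.0302431 , -0.05238197]), 'grip_width': 0.08742073560441353}
```

View pics/scene0.png

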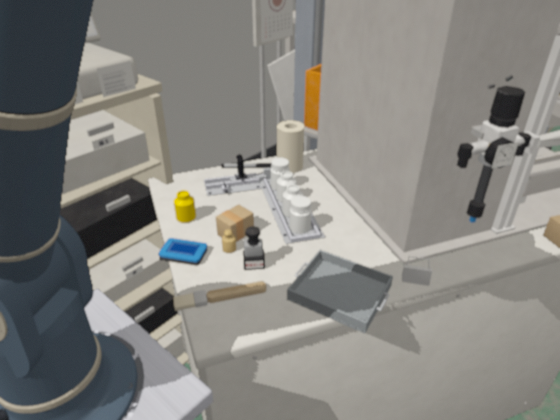

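View pics/side0.png

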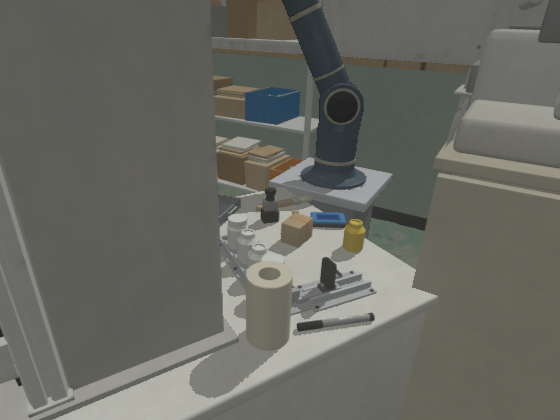

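View pics/wrist0.png

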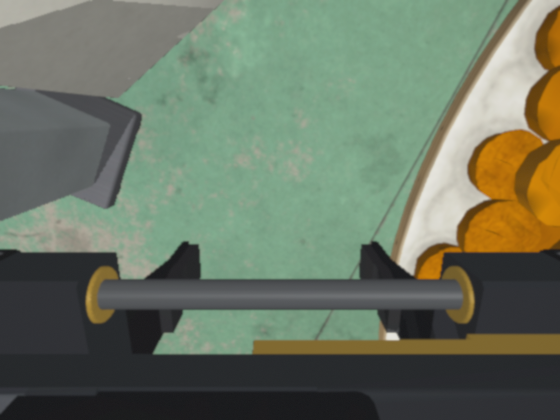

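The scene picture shows the lane at roughly (240–315, 165–235), with its row of jars. The bin is at (340, 288) and the black gate handle at (240, 165). The weight, stamp and carton stand near (235, 240), the yellow decoy is at (185, 207), and a grey pillar rises on the right. The side view confirms this: handle at (327, 273), paper roll at (268, 305). Next I'll convert these pixels to world positions.

```bash
cat > h.py <<'E'
import numpy as np,cv2
from scipy.spatial.transform import Rotation as R
def load(f): return dict(np.load(f))
def cloud(m):
    v,u=np.mgrid[0:420,0:560]; d=m['d'].astype(float)
    c=np.stack([(u-m['cx'])/m['fx']*d,(v-m['cy'])/m['fy']*d,d],-1)
    w=c@R.from_quat(m['rotation']).as_matrix().T+m['eye']; w[d==0]=np.nan
    return w
def ray(m,u,v,z):
    r=R.from_quat(m['rotation']).as_matrix()@np.array([(u-m['cx'])/m['fx'],(v-m['cy'])/m['fy'],1.])
    e=np.array(m['eye']); return e+r*(z-e[2])/r[2]
def pix(m,p):
    c=R.from_quat(m['rotation']).as_matrix().T@(np.array(p)-m['eye']); return c[0]/c[2]*m['fx']+m['cx'],c[1]/c[2]*m['fy']+m['cy']
E
python3 - <<'E'
from h import *
np.set_printoptions(precision=3,suppress=True)
for n,pts in dict(scene=[(240,165),(185,207),(303,206),(290,192),(283,180),(280,166),(235,215),(229,240),(254,235),(340,288),(320,255),(290,290),(362,322),(390,288),(170,180),(380,260),(400,235),(390,150),(290,140),(270,190),(310,235),(210,187)],
 side=[(327,273),(237,225),(247,240),(259,255),(270,270),(354,230),(270,280),(200,150),(215,250),(325,305)]).items():
    m=load(n+'0.npz'); w=cloud(m)
    for u,v in pts: print(n,(u,v),w[v,u])
for n in('scene','side'):
    p=load(n+'0.npz')['p'][:,:,::-1]
    c=p[140:260,160:350] if n=='scene' else p[170:340,190:400]
    cv2.imwrite(f'pics/{n}0c.png',cv2.resize(c,None,fx=4 if n=='scene' else 3.5,fy=4 if n=='scene' else 3.5,interpolation=cv2.INTER_CUBIC))
E
```

```text
scene (240, 165) [0.577 0.217 0.061]
scene (185, 207) [0.387 0.194 0.044]
scene (303, 206) [ 0.523 -0.024  0.076]
scene (290, 192) [0.558 0.041 0.066]
scene (283, 180) [0.591 0.09  0.063]
scene (280, 166) [0.621 0.126 0.074]
scene (235, 215) [0.43  0.082 0.052]
scene (229, 240) [0.38  0.049 0.033]
scene (254, 235) [ 0.377 -0.026  0.086]
scene (340, 288) [ 0.442 -0.179  0.004]
scene (320, 255) [ 0.483 -0.102  0.014]
scene (290, 290) [ 0.362 -0.127  0.024]
scene (362, 322) [ 0.384 -0.262  0.025]
scene (390, 288) [ 0.505 -0.248  0.003]
scene (170, 180) [0.47  0.363 0.008]
scene (380, 260) [ 0.564 -0.191  0.   ]
scene (400, 235) [ 0.598 -0.208  0.052]
scene (390, 150) [nan nan nan]
scene (290, 140) [0.708 0.169 0.097]
scene (270, 190) [0.594 0.134 0.016]
scene (310, 235) [ 0.521 -0.047  0.014]
scene (210, 187) [0.511 0.258 0.012]
side (327, 273) [0.6   0.23  0.056]
side (237, 225) [0.554 0.003 0.066]
side (247, 240) [0.584 0.048 0.059]
side (259, 255) [0.62 0.1  0.06]
side (270, 270) [0.722 0.183 0.116]
side (354, 230) [0.417 0.215 0.055]
side (270, 280) [0.749 0.199 0.121]
side (200, 150) [0.803 0.129 0.315]
side (215, 250) [0.793 0.136 0.173]
side (325, 305) [0.623 0.241 0.005]
```

View pics/scene0c.png

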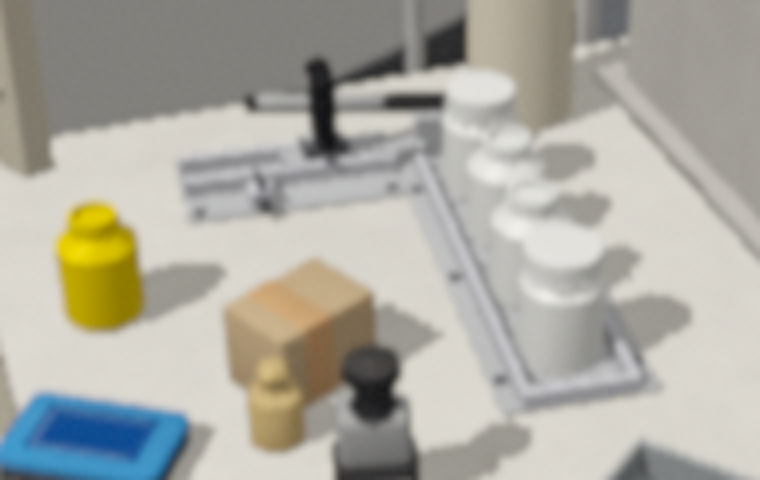

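View pics/side0c.png

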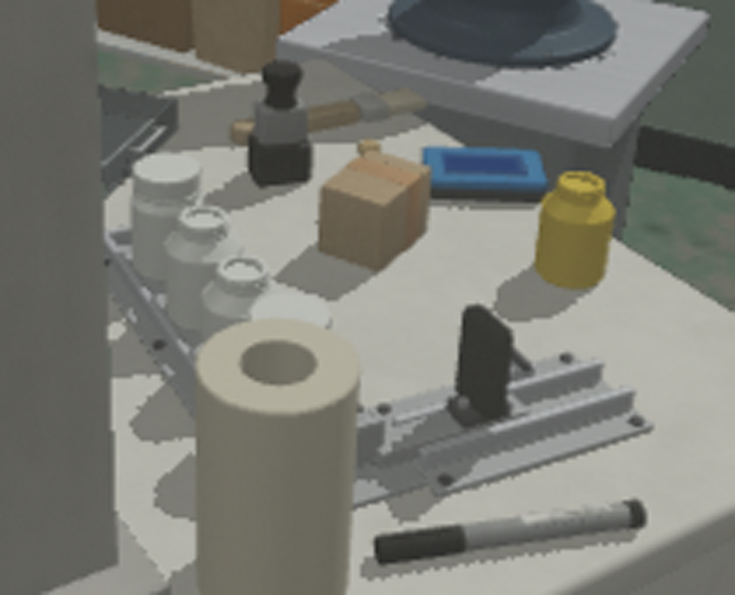

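Run:
```python
from h import *
from plant import ctrl
np.set_printoptions(precision=3,suppress=True)
m=load('wrist0.npz');s=ctrl.get_state()
T=R.from_quat(s['tool_rot']);Cm=R.from_quat(m['rotation'])
print("cam z in tool",T.inv().apply(Cm.apply([0,0,1])),"offset",T.inv().apply(m['eye']-s['ee_pos']))
L=np.array([.098,.15]);L/=np.linalg.norm(L);X=np.array([L[1],-L[0]]);c0=np.array([.572,.05])
for n in('scene','side'):
    m=load(n+'0.npz');w=cloud(m).reshape(-1,3)
    k=(w[:,2]>.1)&(w[:,2]<.5)
    w=w[k]; lx=(w[:,:2]-c0)@X; ly=(w[:,:2]-c0)@L
    for a in np.arange(-.4,.5,.1):
        q=(ly>a)&(ly<a+.1)&(lx>-.1)&(lx<.5)
        if q.sum()>5: print(n,round(a,2),q.sum(),"lx min",np.percentile(lx[q],[0,2,10,50]))
for ang in np.deg2rad([56.9,56.9+180]):
    tx=np.array([np.cos(ang),np.sin(ang),0]);tz=np.array([0,0,-1.]);ty=np.cross(tz,tx)
    q=R.from_matrix(np.c_[tx,ty,tz]).as_quat()
    for p in [(.572,.05,.3),(.62,.12,.3),(.53,-.02,.3),(.585,.22,.1),(.43,-.17,.1)]: print(np.rad2deg(ang),p,ctrl.solve_ik(list(p),list(q)))
```

```text
cam z in tool [-0.275 -0.     0.961] offset [ 0.076 -0.    -0.162]
scene -0.3 26571 lx min [0.16  0.163 0.171 0.259]
scene -0.2 7610 lx min [0.152 0.153 0.155 0.159]
scene -0.1 5179 lx min [0.143 0.144 0.145 0.149]
scene -0.0 3747 lx min [0.133 0.135 0.136 0.14 ]
scene 0.1 2834 lx min [0.024 0.035 0.126 0.131]
scene 0.2 160 lx min [0.023 0.023 0.031 0.06 ]
side 0.1 26980 lx min [0.028 0.13  0.14  0.183]
side 0.2 45842 lx min [0.028 0.091 0.242 0.295]
56.9 (0.572, 0.05, 0.3) [ 0.36   0.314 -0.665  1.648  0.202  1.25  -0.923]
56.9 (0.62, 0.12, 0.3) [ 0.256  0.435 -0.731  1.511  0.296  1.308 -1.084]
56.9 (0.53, -0.02, 0.3) [ 0.461  0.22  -0.594  1.745  0.13   1.217 -0.745]
56.9 (0.585, 0.22, 0.1) [ 0.155  0.669 -0.846  1.739  0.583  1.004 -1.487]
56.9 (0.43, -0.17, 0.1) [ 0.612  0.314 -0.385  2.128  0.175  0.729 -0.465]
236.90000000000003 (0.572, 0.05, 0.3) [ 0.676  0.477 -1.171  1.633  0.45   1.336  2.   ]
236.90000000000003 (0.62, 0.12, 0.3) [ 0.489  0.598 -1.176  1.499  0.554  1.414  1.853]
236.90000000000003 (0.53, -0.02, 0.3) [ 0.869  0.374 -1.169  1.727  0.359  1.281  2.184]
236.90000000000003 (0.585, 0.22, 0.1) [ 0.323  0.846 -1.183  1.73   0.849  1.176  1.456]
236.90000000000003 (0.43, -0.17, 0.1) [ 1.198  0.566 -1.172  2.101  0.67   0.919  2.206]
```

```bash
cat >> h.py <<'E'
def quat(deg):
    a=np.deg2rad(deg); tx=np.array([np.cos(a),np.sin(a),0]);tz=np.array([0,0,-1.]);ty=np.cross(tz,tx)
    return R.from_matrix(np.c_[tx,ty,tz]).as_quat().tolist()
def snap(n,f):
    from plant import grab_frame,camera_model
    m=camera_model(n); p,d=grab_frame(n); cv2.imwrite(f'pics/{f}.png',p[:,:,::-1]); np.savez(f+'.npz',p=p,d=d,**m); return load(f+'.npz')
E
python3 - <<'E'
from h import *
from plant import ctrl
ctrl.movep([.43,-.17,.27],quat(56.9))
snap('wrist','w1'); print(ctrl.get_state()['time'])
ctrl.movep([.536,.049,.25],quat(56.9)); snap('wrist','w2')
s=ctrl.get_state();print(s['time'],s['ee_pos'],s['ft_force'])
E
```

```text
1.9333
2.95 [0.53601171 0.04652161 0.24987743] [-0.79320451 -0.75189614  0.90035094]
```

View pics/w2.png

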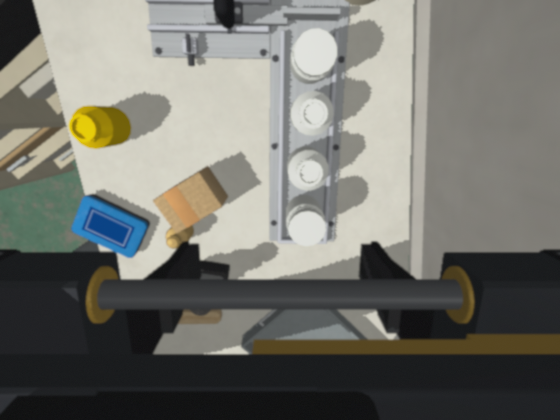

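View pics/w1.png

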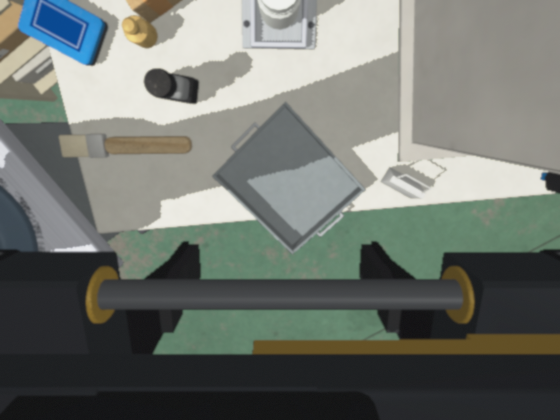

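w2 shows the lane vertically. The capped jars are at (315, 52) and (306, 228), the open jars at (314, 112) and (311, 172), and the gate handle and index block are near (228, 10) and (190, 48). In w1 the bin's rim corners are (285, 104), (362, 187), (292, 250) and (214, 175).

Run:
```python
from h import *
np.set_printoptions(precision=4,suppress=True)
m=load('w2.npz');w=cloud(m);p=m['p']
g=cv2.cvtColor(p,cv2.COLOR_RGB2GRAY)
# jar tops by depth
z=w[:,:,2]; sel=((z>.060)&(z<.085)).astype(np.uint8); sel[:, :250]=0; sel[:,360:]=0; sel[245:]=0
n,lab,st,ce=cv2.connectedComponentsWithStats(sel)
for i in range(1,n):
    if st[i,4]>60:
        q=w[lab==i]; cnt,_=cv2.findContours((lab==i).astype(np.uint8),0,2)
        (u,v),r=cv2.minEnclosingCircle(cnt[0]); zt=np.median(q[:,2])
        print('top',st[i,4],(u,v,r),'z',zt,'ctr',ray(m,u,v,zt),'mean',q.mean(0))
# depth sanity on table
print('table z',z[200,250],z[170,255],z[100,200])
b=load('w1.npz')
C=[ray(b,*c,.026)[:2] for c in [(285,104),(362,187),(292,250),(214,175)]]
C=np.array(C);print('bin',C,C.mean(0),[np.linalg.norm(C[i]-C[i-1]) for i in range(4)], [np.rad2deg(np.arctan2(*(C[i]-C[i-1])[::-1])) for i in range(4)])
cv2.imwrite('pics/w2c.png',cv2.resize(p[0:250,140:360,::-1],None,fx=2.4*1.0,fy=2.4,interpolation=cv2.INTER_CUBIC))
cv2.imwrite('pics/w1c.png',cv2.resize(b['p'][90:260,200:380,::-1],None,fx=3.4,fy=3.4,interpolation=cv2.INTER_CUBIC))
```

```text
top 1711 (314.34832763671875, 52.57109069824219, 25.00762939453125) z 0.07447000510645674 ctr [0.6371 0.1403 0.0745] mean [0.6372 0.1402 0.0739]
top 701 (312.3484802246094, 113.19091033935547, 15.672517776489258) z 0.06815316655893766 ctr [0.6069 0.0939 0.0682] mean [0.6074 0.0938 0.0685]
top 613 (308.0769348144531, 171.53846740722656, 14.620532035827637) z 0.06801714570546263 ctr [0.5716 0.0453 0.068 ] mean [0.5719 0.0448 0.0683]
top 1161 (306.4745788574219, 225.9067840576172, 19.613649368286133) z 0.07417490331774906 ctr [ 0.5383 -0.0039  0.0742] mean [ 0.538  -0.0041  0.0732]
table z 0.0008210994818681483 -6.327691091712051e-05 0.0009659781276378787
bin [[ 0.4845 -0.1005]
 [ 0.5118 -0.2395]
 [ 0.3897 -0.2636]
 [ 0.3625 -0.1229]] [ 0.4371 -0.1816] [np.float64(0.12399151455923516), np.float64(0.14168160186743164), np.float64(0.12437780481567057), np.float64(0.1432961543535415)] [np.float64(10.430990970216264), np.float64(-78.90385102792214), np.float64(-168.82342000887226), np.float64(100.93840202355608)]
```

View pics/w2c.png

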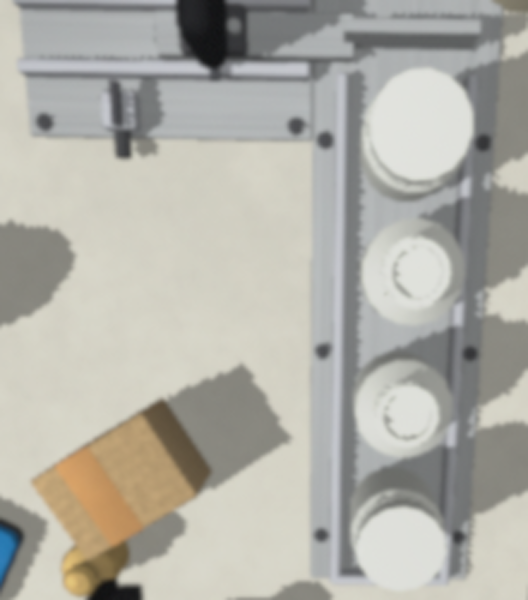

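View pics/w1c.png

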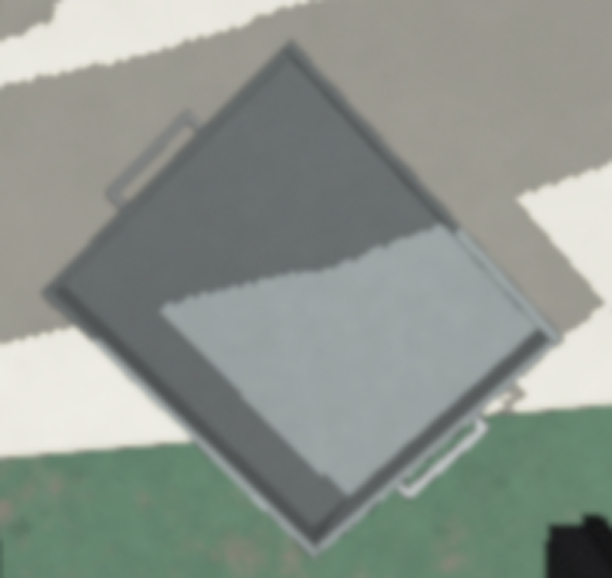

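Run:
```python
from h import *
np.set_printoptions(precision=4,suppress=True)
m=load('w2.npz'); f=lambda u,v:(u/2.4+140,v/2.4)
def an(a,b): d=b-a; return np.rad2deg(np.arctan2(d[1],d[0]))
a=lambda u,v,z: ray(m,*f(u,v),z)[:2]
l0,l1=a(311,575,.004),a(316,80,.004); r0,r1=a(468,575,.004),a(497,60,.004)
print('left',l0,l1,an(l0,l1),'right',r0,r1,an(r0,r1), 'width',np.linalg.norm(r0-l0))
for s in [(325,140),(322,350),(321,534),(484,142),(471,353),(459,536)]: print('screw',a(*s,.004))
for t in [(418,273),(411,411)]: print('mouth',a(*t,.070))
for t in [(420,125),(402,541)]: print('cap',a(*t,.074))
print('guide edge',an(a(30,135,.004),a(310,139,.004)))
print('idx fin tip?',a(123,155,.021),'fin top',a(115,88,.021),'handle base',a(236,40,.02))
```

```text
left [ 0.4782 -0.0168] [0.6194 0.1901] 55.69853465188104 right [ 0.552  -0.0653] [0.6953 0.1505] 56.42429336100812 width 0.08824925737989198
screw [0.6086 0.1661]
screw [0.5523 0.0837]
screw [0.4964 0.0003]
screw [0.6723 0.1232]
screw [0.616 0.04 ]
screw [ 0.5596 -0.0426]
mouth [0.608  0.0925]
mouth [0.5747 0.0441]
cap [0.6379 0.1404]
cap [ 0.5396 -0.004 ]
guide edge -34.01489457055115
idx fin tip? [0.5254 0.2099] fin top [0.5395 0.2342] handle base [0.5968 0.2201]
```

```bash
cat > pick.py <<'E'
from h import *
from plant import ctrl
LY=55.9
B=np.array([.437,-.182]); by=np.array([np.cos(np.deg2rad(100.9)),np.sin(np.deg2rad(100.9))])
def rep(t):
    s=ctrl.get_state(); print(t,round(s['time'],2),np.round(s['ee_pos'],4),'F',np.round(s['ft_force'],1),'w',round(s['grip_width'],4))
def pick(j):
    ctrl.movep([*j,.16],quat(LY)); ctrl.move_l([*j,.029],v=.12); rep('down')
    ctrl.clamp(15); rep('grip'); ctrl.move_l([*j,.17],v=.15); rep('lift')
def place(s):
    b=(B+s*by).tolist(); q=quat(100.9)
    ctrl.movep([*b,.17],q); ctrl.move_l([*b,.045],v=.15); ctrl.move_l([*b,.0295],v=.04); rep('placed')
E
python3 - <<'E'
from pick import *
print(ctrl.solve_ik([.43,-.146,.03],quat(100.9)),ctrl.solve_ik([.444,-.217,.03],quat(100.9)))
pick([.608,.0925])
snap('scene','s2')
E
```

```text
[ 0.691566    0.46212591 -0.55673017  2.18571424  0.43068379  0.59959417
  0.01097604] [ 0.79263682  0.50541722 -0.52971292  2.09811419  0.4213402   0.6412265
  0.16461184]
down 4.75 [0.6087 0.0928 0.0299] F [ 0.6 -0.   0.2] w 0.0869
grip 5.53 [0.6079 0.0925 0.029 ] F [-0.5  0.7  0.3] w 0.0456
lift 6.62 [0.6072 0.0922 0.1689] F [-0.2 -1.  -0.8] w 0.0454
```

View pics/s2.png

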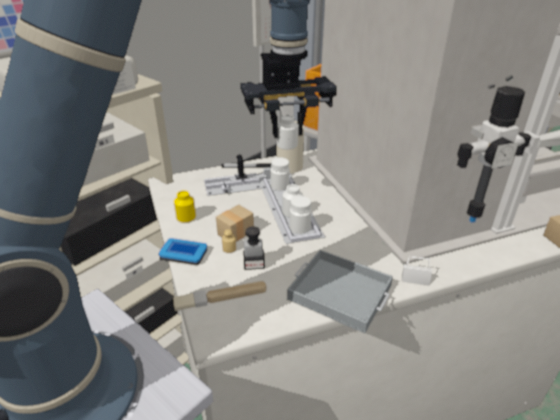

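The first jar is in the gripper at (289, 130), and the other jars haven't moved. Now I'll place it in the far half of the bin.

Run:
```python
from pick import *
place(-.036); ctrl.open_jaws(); rep('open')
s=ctrl.get_state()['ee_pos']; ctrl.move_l([s[0],s[1],.17],v=.2)
snap('scene','s3'); 
ctrl.movep([.536,.049,.25],quat(55.9)); snap('wrist','w3'); rep('')
```

```text
placed 9.5 [ 0.4437 -0.2173  0.0293] F [-0.2  0.6 -1.4] w 0.0457
open 10.46 [ 0.4438 -0.2173  0.0295] F [-0.   0.3  0.7] w 0.0869
 12.57 [0.5357 0.0473 0.249 ] F [ 0.5 -0.5 -1. ] w 0.0871
```

View pics/s3.png

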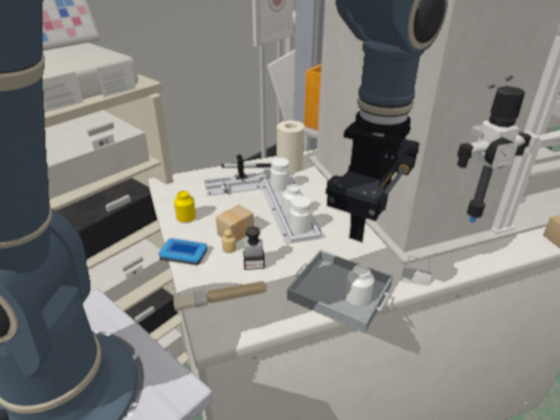

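View pics/w3.png

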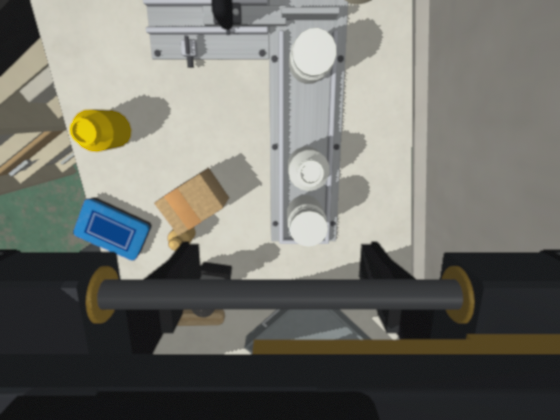

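Jar 1 stands upright in the bin at (360, 288). Jar 2 is still in its old place at (311, 172).

Run:
```python
from pick import *
pick([.5745,.0441]); place(.036); ctrl.open_jaws(); rep('open')
s=ctrl.get_state()['ee_pos']; ctrl.move_l([s[0],s[1],.17],v=.2)
snap('scene','s4')
# look at gate: camera above handle
a=np.deg2rad(LY);L=np.array([np.cos(a),np.sin(a)])
c=np.array([.575,.225])-.075*L
ctrl.movep([*c,.25],quat(LY)); ctrl.dwell(.3); snap('wrist','w4'); rep('');snap('side','d4')
```

```text
down 14.29 [0.5752 0.0443 0.0298] F [ 0.1 -0.3 -0.6] w 0.0869
grip 15.07 [0.5743 0.0442 0.029 ] F [-0.3 -0.   0.3] w 0.0459
lift 16.16 [0.5737 0.0438 0.169 ] F [ 0.4  0.3 -1.5] w 0.0455
placed 18.78 [ 0.4301 -0.1466  0.0293] F [ 0.5 -0.2 -0.6] w 0.0457
open 19.74 [ 0.4302 -0.1466  0.0295] F [0.8 0.5 0.2] w 0.0868
 22.26 [0.5331 0.1622 0.2499] F [0.2 0.2 0.7] w 0.0874
```

View pics/s4.png

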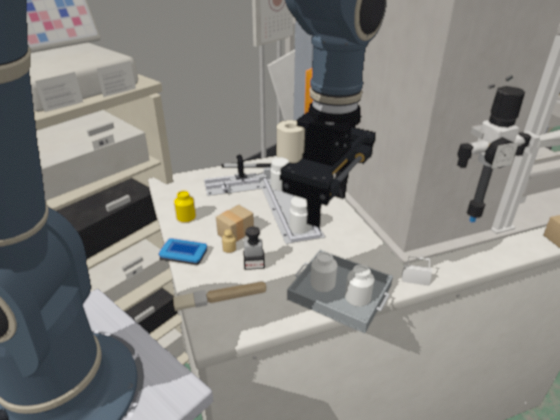

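View pics/w4.png

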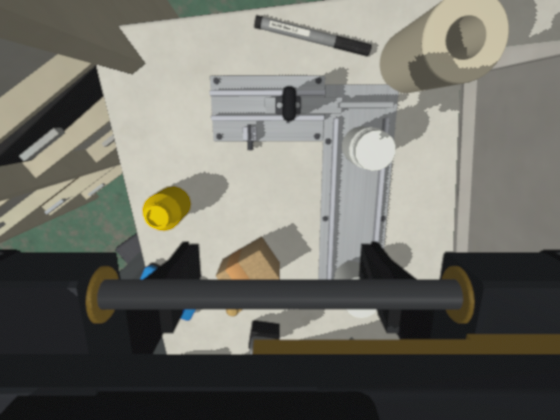

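Run:
```python
from pick import *
m=load('w4.npz')
a=np.deg2rad(LY);L=np.array([np.cos(a),np.sin(a)])
c=np.array([.575,.225])-.07*L
ctrl.move_l([*c,.13],v=.2); ctrl.dwell(.3); m=snap('wrist','w5'); rep('')
cv2.imwrite('pics/w5c.png',cv2.resize(m['p'][40:220,160:420,::-1],None,fx=3,fy=3,interpolation=cv2.INTER_CUBIC))
```

```text
23.41 [0.5361 0.1671 0.1307] F [0.1 0.6 0.3] w 0.0872
```

View pics/w5.png

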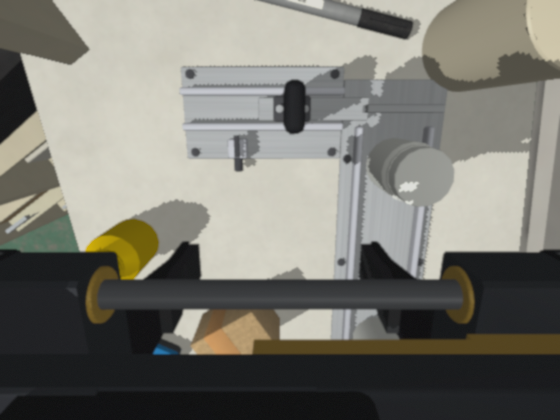

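View pics/w5c.png

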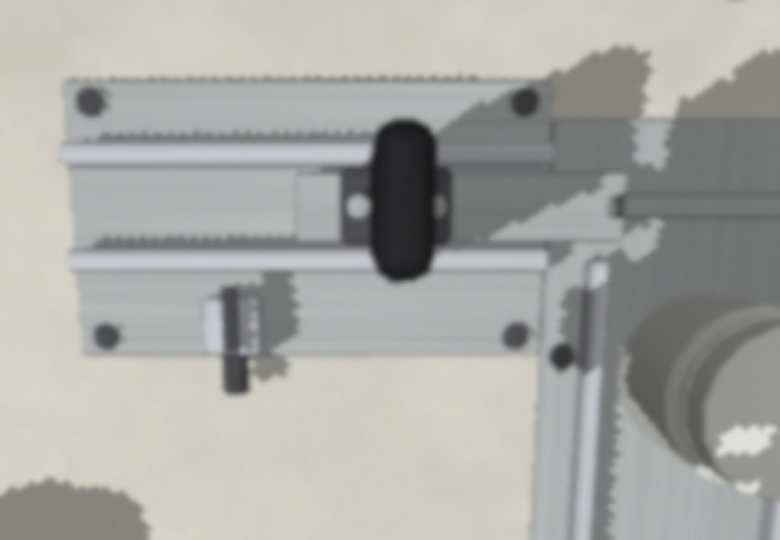

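Run:
```python
from pick import *
np.set_printoptions(precision=4,suppress=True)
m=load('w5.npz'); f=lambda u,v,z: ray(m,u/3+160,v/3+40,z)[:2]
a=np.deg2rad(LY);L=np.array([np.cos(a),np.sin(a)]);X=np.array([L[1],-L[0]]);O=np.array([.5842,.0618])
ln=lambda p:np.array([(p-O)@X,(p-O)@L])
for n,p in dict(bolts=f(398.5,207,.02),handle=f(404,200,.06),screwsL=f(91,101,.004),sL2=f(107,336,.004),sR=f(525,101,.004),sR2=f(515,336,.004),fin=f(232,310,.021),tail=f(235,372,.021),rail1=f(300,153,.016),rail2=f(300,260,.016)).items(): print(n,p,ln(p))
s=ctrl.get_state()['ee_pos']; ctrl.move_l([s[0],s[1],.2],v=.25)
h=[.588,.222]
print(ctrl.solve_ik([*h,.043],quat(LY+180)),ctrl.solve_ik([.54,.255,.043],quat(LY+180)))
```

```text
bolts [0.5909 0.2283] [-0.0878  0.1416]
handle [0.591  0.2291] [-0.0882  0.1423]
screwsL [0.5367 0.2994] [-0.1726  0.1701]
sL2 [0.5003 0.2461] [-0.1728  0.1056]
sR [0.6362 0.2319] [-0.0523  0.17  ]
sR2 [0.6    0.1785] [-0.0523  0.1055]
fin [0.5379 0.2314] [-0.1335  0.1145]
tail [0.5285 0.2171] [-0.1332  0.0974]
rail1 [0.5768 0.2547] [-0.1143  0.1556]
rail2 [0.5608 0.2319] [-0.1148  0.1277]
[ 0.3148  0.9518 -1.1859  1.7548  0.9725  1.1519  1.3618] [ 0.2609  0.9121 -1.1851  1.8317  0.9584  1.1093  1.2572]
```

```bash
cat >> pick.py <<'E'
a_=np.deg2rad(LY);L=np.array([np.cos(a_),np.sin(a_)]);X=np.array([L[1],-L[0]]);O=np.array([.5842,.0618])
W=lambda x,y:(O+x*X+y*L).tolist()
ln=lambda p:np.array([(np.array(p)[:2]-O)@X,(np.array(p)[:2]-O)@L])
E
python3 - <<'E'
from pick import *
ctrl.movep([*W(-.088,.140),.17],quat(LY+180)); ctrl.dwell(.3); m=snap('wrist','w6'); rep('')
ctrl.move_l([*W(-.088,.140),.10],v=.2); ctrl.dwell(.3); m=snap('wrist','w7'); rep('')
cv2.imwrite('pics/w7c.png',cv2.resize(m['p'][60:300,180:460,::-1],None,fx=2.5,fy=2.5,interpolation=cv2.INTER_CUBIC))
E
```

```text
26.59 [0.5898 0.2271 0.1701] F [ 0.3 -1.  -0.1] w 0.087
 27.44 [0.5902 0.2273 0.1009] F [-0.4  0.2  0.4] w 0.0867
```

View pics/w6.png

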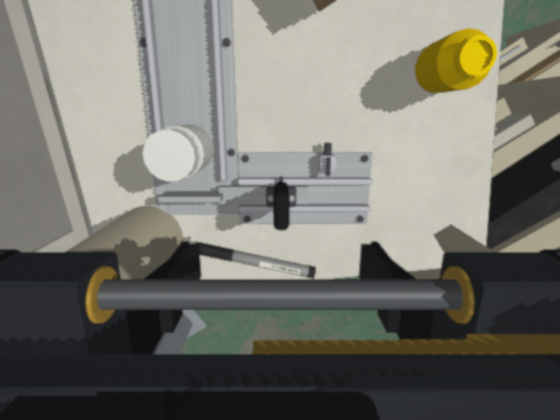

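View pics/w7c.png

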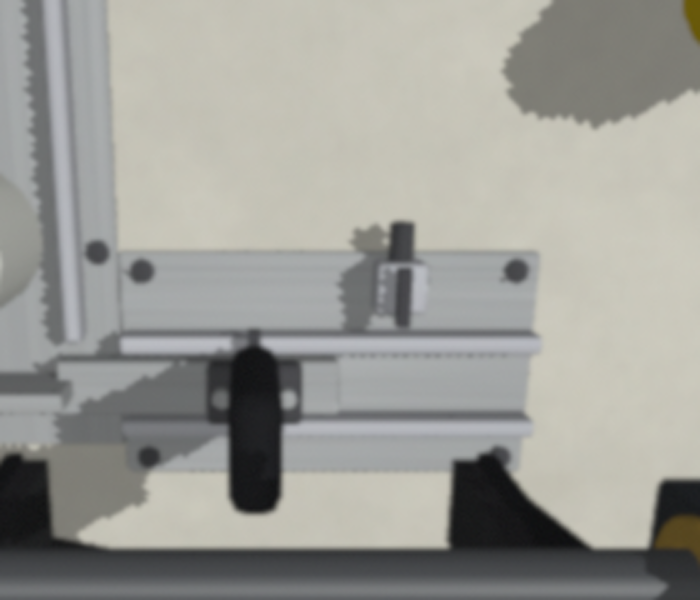

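w7c shows the gate pointer fin at crop (253, 332) and the index fin strip at (403, 265–325), tip towards the slide. I'll measure both at sub-pixel level.

Run:
```python
from pick import *
np.set_printoptions(precision=4,suppress=True)
m=load('w7.npz'); g=cv2.cvtColor(m['p'],cv2.COLOR_RGB2GRAY).astype(int); w=cloud(m)
for v in (172,176,180,184,188,190): print(v,g[v,328:354], np.round(w[v,341,2],4), ln(ray(m,341,v,.021)))
for v in (189,190,191,192,193,194,195): print(v,g[v,270:294], np.round(w[v,281,2],4))
print(ln(ray(m,281.2,192,.021)))
```

```text
172 [103  97 102 118 128 125 121 119 118 114  97  76  69  70  71  78 110 153
 179 186 186 184 174 161 160 165] 0.0212 [-0.134   0.1065]
176 [103  98 110 137 156 153 134 122 118 110  90  70  68  71  73  82 119 163
 182 185 185 184 180 174 170 169] 0.0212 [-0.1341  0.1096]
180 [102  99 110 132 141 131 121 118 117 108  86  68  68  71  73  87 125 164
 181 183 182 178 173 168 166 166] 0.0217 [-0.1343  0.1127]
184 [110 111 116 128 132 124 116 114 113 103  79  66  69  71  74  91 126 155
 166 169 169 168 167 167 168 168] 0.0219 [-0.1344  0.1158]
188 [145 160 164 165 165 165 165 164 156 132  96  73  71  72  76  99 133 156
 164 165 165 165 165 165 165 166] 0.0211 [-0.1346  0.1189]
190 [148 155 158 159 159 159 159 159 156 144 120  99  90  90  93 111 138 154
 158 159 159 159 158 159 159 159] 0.0216 [-0.1347  0.1204]
189 [166 166 166 166 166 166 166 166 166 166 165 165 165 166 166 167 167 167
 166 166 167 167 166 167] 0.0045
190 [160 160 159 160 160 161 160 160 159 155 152 152 152 154 158 160 160 161
 160 161 161 161 161 161] 0.004
191 [142 142 140 140 140 142 142 143 137 128 120 118 119 124 135 141 144 143
 144 143 144 143 143 143] 0.0175
192 [115 114 111 109 110 113 116 117 111  96  84  80  82  91 106 116 119 120
 120 120 120 120 120 120] 0.0202
193 [104 105 101  94  90  92  95  99  95  83  72  69  70  79  96 107 112 112
 112 112 112 112 112 112] 0.0228
194 [129 127 118 103  95  93  95  96  92  81  73  71  73  87 110 126 132 133
 133 132 133 133 132 133] 0.0233
195 [163 159 143 122 111 109 108 108 101  86  75  72  76  98 132 155 163 165
 165 165 165 165 165 165] 0.0214
[-0.0888  0.122 ]
```

Run:
```python
from pick import *
ctrl.move_l([*W(-.0885,.140),.043],v=.1); rep('at'); print(ln(ctrl.get_state()['ee_pos']))
ctrl.clamp(30); rep('grip'); 
ctrl.move_l([*W(-.0885-.0455,.140),.043],v=.05); ctrl.dwell(.4); m=snap('wrist','w8'); rep('pulled'); print(ln(ctrl.get_state()['ee_pos']))
cv2.imwrite('pics/w8c.png',cv2.resize(m['p'][60:300,140:420,::-1],None,fx=2.5,fy=2.5,interpolation=cv2.INTER_CUBIC))
```

```text
at 28.16 [0.5895 0.2278 0.0431] F [-0.1  1.2  0.5] w 0.0871
[-0.08871136  0.14039098]
grip 29.32 [0.589  0.2276 0.043 ] F [-0.5  0.9  0.3] w 0.0137
pulled 30.83 [0.5566 0.2496 0.043 ] F [ 8.2 -3.9 -3. ] w 0.014
[-0.12816985  0.14002326]
```

View pics/w8c.png

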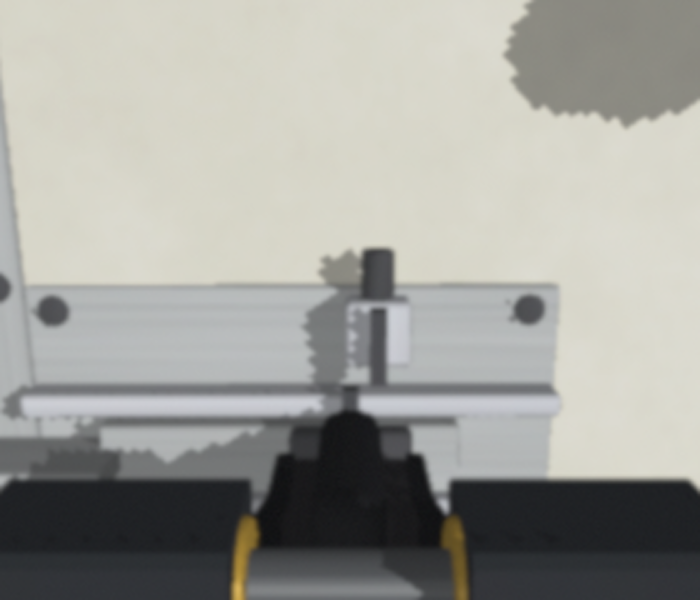

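The view is clear: the pointer is at crop x = 349 and the index fin at 378, so the arm's compliance left the gate about 6 mm short. I'll pull the rest of the way.

```bash
cat >> pick.py <<'E'
def dark(m,v0,v1,c,hw=12,dbg=False):
    g=cv2.cvtColor(m['p'],cv2.COLOR_RGB2GRAY).astype(float)[v0:v1].mean(0)
    u=np.arange(int(c)-hw,int(c)+hw+1); s=g[u]; 
    if dbg: print(s.astype(int))
    k=int(np.argmin(s[4:-4]))+4; t=(s[k]+min(s[:k].max(),s[k:].max()))/2
    i=k
    while s[i]<t:i-=1
    l=u[i]+(s[i]-t)/(s[i]-s[i+1])
    j=k
    while s[j]<t:j+=1
    r=u[j]-(s[j]-t)/(s[j]-s[j-1])
    return l,r,(l+r)/2
E
python3 - <<'E'
from pick import *
np.set_printoptions(precision=4,suppress=True)
m=load('w8.npz')
f=dark(m,202,212,378/2.5+140,dbg=True); p=dark(m,217,222,349/2.5+140,dbg=True); print(f,p)
xf,xp=ln(ray(m,f[2],207,.021)),ln(ray(m,p[2],219.5,.021)); print(xf,xp,xf-xp)
ctrl.move_l([*W(-.134-.0066,.140),.043],v=.03); ctrl.dwell(.5); m=snap('wrist','w9'); rep('pulled'); print(ln(ctrl.get_state()['ee_pos']))
cv2.imwrite('pics/w9c.png',cv2.resize(m['p'][160:260,210:350,::-1],None,fx=5,fy=5,interpolation=cv2.INTER_CUBIC))
E
```

```text
[157 164 163 156 152 153 154 149 129 101  84  79  78  80  92 127 165 182
 186 186 185 184 184 183 182]
[167 154 138 126 120 119 119 119 116 106  90  80  78  78  80  97 132 163
 176 179 179 179 179 179 179]
(np.float64(287.2857142857143), np.float64(293.8356940509915), np.float64(290.5607041683529)) (np.float64(270.62068965517244), np.float64(282.7085714285714), np.float64(276.66463054187193))
[-0.1345  0.1168] [-0.1262  0.1245] [-0.0083 -0.0078]
pulled 31.75 [0.5515 0.253  0.0429] F [ 9.8 -5.4 -1.5] w 0.0137
[-0.1343  0.14  ]
```

View pics/w9c.png

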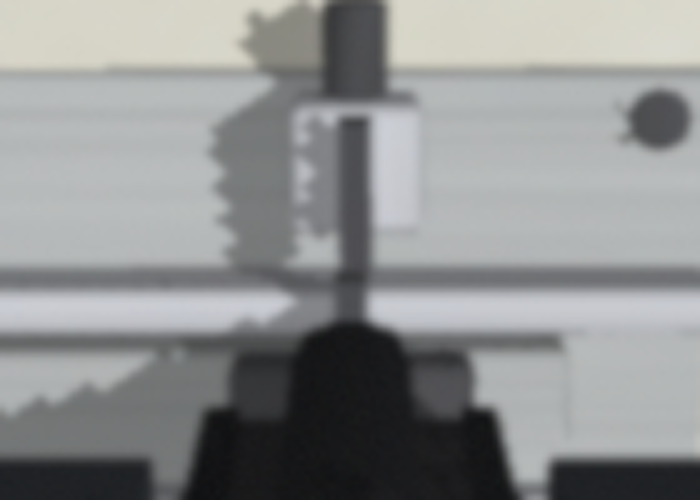

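Run:
```python
from pick import *
m=load('w9.npz'); g=cv2.cvtColor(m['p'],cv2.COLOR_RGB2GRAY).astype(int)
for v in list(range(188,224,2)):
    print(v,g[v,270:292])
w=cloud(m); print(np.round(w[188:224:2,280,2],4))
for v,u in((195,280.8),(205,280.8),(218,280)): print(ln(ray(m,u,v,.0215)))
```

```text
188 [165 154 138 132 131 131 125 110  91  81  79  79  85 115 161 192 203 205
 205 204 203 202]
190 [136 132 130 129 131 131 125 110  91  81  79  78  85 115 161 192 203 205
 203 202 202 201]
192 [168 156 140 132 130 130 125 110  91  81  79  78  85 115 161 192 202 204
 203 202 201 201]
194 [183 181 164 143 133 130 124 110  91  81  78  79  85 115 161 191 202 204
 202 201 200 200]
196 [168 157 140 132 130 129 125 110  91  81  78  79  85 114 160 190 201 203
 202 201 200 199]
198 [165 153 137 130 129 129 124 110  91  81  79  79  84 111 156 188 200 203
 202 200 200 199]
200 [149 144 134 130 130 129 125 110  91  81  78  79  82 104 147 184 199 202
 201 199 199 198]
202 [130 129 128 129 129 129 124 109  90  81  78  79  82 104 146 183 199 201
 201 199 199 197]
204 [155 146 133 128 127 128 123 108  91  81  79  79  82 102 143 178 194 196
 196 194 194 192]
206 [157 158 146 132 130 138 140 122  97  82  79  79  81  97 131 160 172 174
 174 174 173 172]
208 [174 179 177 172 172 174 168 141 106  84  79  79  81  99 135 165 178 181
 181 180 180 180]
210 [170 180 182 182 182 180 170 144 108  85  79  79  81  99 135 165 179 181
 181 181 181 181]
212 [166 167 167 168 167 166 160 141 109  85  79  77  80  97 126 153 165 167
 167 167 167 167]
214 [114 114 115 118 119 117 110  92  74  65  64  65  71  86 104 115 119 120
 120 120 120 120]
216 [ 90  91  92  95  96  95  88  76  67  65  66  66  74  92 108 115 116 117
 117 117 116 117]
218 [110 109 110 110 109 107  99  87  80  78  78  80  95 125 152 163 165 166
 166 166 166 166]
220 [134 132 131 131 131 127 115  95  82  78  79  82 104 146 182 198 201 201
 201 201 201 201]
222 [132 132 131 131 131 126 113  94  81  78  78  81 102 143 180 195 199 200
 200 200 200 200]
[0.0209 0.022  0.0223 0.0214 0.0214 0.022  0.0219 0.0211 0.021  0.0213
 0.0216 0.0214 0.0221 0.0183 0.0227 0.0232 0.0217 0.0234]
[-0.13485446  0.10931785]
[-0.13483352  0.11538325]
[-0.13432847  0.12343099]
```

The pointer is about 0.9 px (0.5 mm) short, so one small trim is enough. After that I'll check the whole scene.

Run:
```python
from pick import *
ctrl.move_l([*W(-.1406-.0006,.140),.043],v=.02); ctrl.dwell(.5); m=snap('wrist','w10'); rep('trim'); print(ln(ctrl.get_state()['ee_pos']))
g=cv2.cvtColor(m['p'],cv2.COLOR_RGB2GRAY).astype(int)
for v in (208,210,212,214,216,218,220,222): print(v,g[v,270:292])
snap('scene','s10'); snap('side','d10')
```

```text
trim 32.55 [0.5511 0.2532 0.0429] F [10.  -4.2 -1.9] w 0.0139
[-0.13470934  0.13997099]
208 [179 179 177 174 176 176 162 125  91  80  79  80  92 125 161 178 181 181
 181 180 181 181]
210 [180 182 182 181 182 179 163 126  90  80  78  80  91 125 161 178 181 181
 182 182 181 181]
212 [167 167 167 167 167 165 151 118  88  79  78  79  89 117 149 164 167 167
 167 167 167 167]
214 [114 114 115 117 119 117 107  86  69  64  65  66  72  90 109 118 119 120
 120 120 120 120]
216 [ 90  90  92  95  96  95  87  76  67  66  65  67  74  92 109 115 117 117
 117 117 117 116]
218 [110 109 110 109 109 107 100  87  80  78  78  80  95 125 151 163 165 166
 166 166 166 166]
220 [142 134 131 131 130 127 114  95  82  79  79  82 103 145 182 198 200 201
 201 201 200 202]
222 [166 146 134 131 131 126 113  94  81  77  77  81 102 143 180 195 199 200
 200 200 200 200]
```

View pics/s10.png

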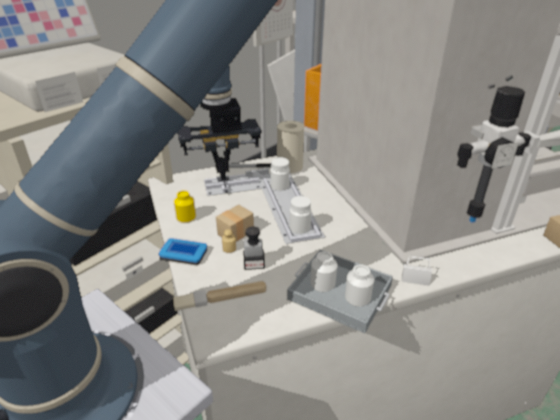

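View pics/d10.png

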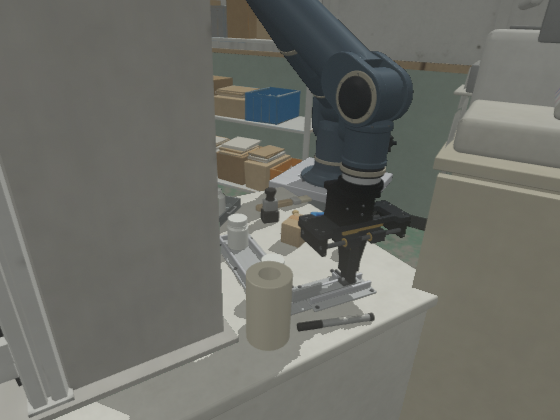

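Run:
```python
from pick import *
rep('pre'); ctrl.finish_job(); print('done')
```

```text
pre 32.65 [0.5511 0.2532 0.0429] F [ 9.6 -5.1 -2.4] w 0.014
the job is handed in; nothing more can be done
done
```

The job is done and handed in at about 33 s of the 64 s allowed. No verdict came back, so this rests on my own checks.

- **Jars:** I moved both open jars from the lane into the reject bin. The last scene picture shows them upright and clear of the walls. The two capped jars, the carton, stamp, weight and yellow jar look unmoved in the pictures; I did not re-measure them.
- **Gate:** I gripped the handle with 30 N and pulled it about 46 mm. The first pull stopped about 6 mm short because the arm gives under the spring, so I pulled further and then trimmed 0.6 mm. At the end the pointer fin and index fin agreed to about 0.3 px (0.2 mm) in the wrist picture. The index block's measured place agreed within about 1 mm before and after the pull. The gripper was still holding the gate at hand-in, with a wrist force of about 11 N.

One reading disagreed: an automatic check of the remaining pull gave 8.3 mm, because a shadow widened the pointer's edge. I used the edges read by eye and the arm's position instead, which both gave about 6 mm.

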